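# Shut the empty reader tray and draw out the loaded one

## Robot

A 6-joint arm with a two-finger parallel gripper is mounted at the origin on the work surface. World frame = base frame: x ahead of the robot, y to its left, z up, the work surface at z = 0. Lengths are in m, angles in rad, forces in N, time in s.
With the tool pointing down it reaches from about 0.35 to 0.925 m from the base axis. Payload 6.4 kg.
Tool frame: the origin (TCP) lies midway between the tips of the shut fingers; the grasp point (between the pads) lies env.hold_point_z behind it (env.hold_point_z is the distance from the TCP to the grasp point, in m); z points along the fingers, y is the line along which they close (so a half turn about z gives the same grasp; the last joint's range is limited). The gripper opens to 85 mm and grips with 20 to 120 N. Pads are 22 mm wide; open, the fingers measure 114 mm over their backs; the gripper's body (76 mm by 85 mm) begins 54 mm behind the grasp point. The pads swing forward as they close: fully open they stand 13 mm farther back than shut.
Start: joints at [-1.304, 0.245, 1.558, -0, 1.339, -0.174], TCP at [0.277, -0.588, 0.231] pointing down, gripper open.
Joint ranges: [-3.13, 3.13], [-1.02, 2.26], [0.13, 2.54], [-0.95, 4.09], [0.21, 2.88], [-2.74, 2.74]. Speed limits (rad/s): [2.57, 2.57, 3.14, 3.14, 3.14, 3.14].

## Interface

Orientations are given as a rotation vector (axis times angle).
In Python, from cell import env gives the robot as it stands.
- The arm moves only by the shell command python3 -m pendant 'ROWS' [FORCE]. ROWS is JSON, a list of rows, each a list of 3 entries, a list of its own where there are three numbers: the shift along the tool's x, y, z in m, then the turn, a rotation vector about the tool's x, y, z in rad, then the closure in counts, from 0 (fully open) to 255 (shut). A call has 1 to 20 rows; each row shifts and turns the commanded pose from where the row before left it, along the tool's axes as they then stand; what a row does not reach is not made up. A row lasts 1/10 s, in which the tool goes at most 50 mm and 8.59 degrees, less where a joint would pass 70% of its speed; a pose out of reach is approached as far as the arm can. A call is refused whole if a number of a shift passes 0.05 or a number of a turn 0.15, either way. A call with a gripper value outside its range is refused whole. The fingers move at their own pace and stop on an object; FORCE is the grip in N (left out, the last holds). Time passes only in rows, so rows that do not move let the fingers close. It gives the time, the measured TCP pose, the force, the opening and the grip force at its end, in the units of the state.
- env.state(): the state, without advancing time (a new reading comes with each control period).
- env.snapshot(name): name is "scene" or "top" or "wrist"; returns a dict with "image" (400x640x3 uint8, red, green, blue), "z_map" (400x640 float32, m along the optical axis (not along the pixel's ray), 0 where there is no reading), "intrinsics" (3x3 intrinsics, pixels), "xyz" and "orientation" of the camera in the world. Camera axes: x right, y down, z forward; pixel columns grow to the right and rows downward; lengths in m; the calibration is good to about 2 mm. The wrist camera is an equidistant fisheye: a pixel r from the principal point sees the ray r / f radians off the axis. A picture is of the moment at which its call begins.
- env.job_done(): hands the job in; it is judged then, once.
Trained networks look in the newest picture that a camera, given by its name, has taken for a name from the list of things; names that differ only in an ending like _2 or _b are one class to them, and where a whole thing is asked for, a point or a joint stands for the part that bears it (a point fixed in the world has none). Each returns a list of dicts, best first, with "confidence" (0 to 1); they miss things now and then, are a little off and sometimes report something else, mostly with a low value. They report only what shows in the picture. A call takes as long as a camera call.
- env.trace(camera, name): "region" (400x640 bool, what is visible of it) and "box" ([centre column, centre row, width, height] in pixels, round what is visible of it).
The state is a dict: "time": time; "joints": joint angles; "qvel": joint speeds; "effort": joint torques, N m; "position": TCP position; "orientation": TCP orientation; "contact_force": force on the tool from outside, world axes, zero at the start; "torque": the same for the moment, N m; "grip_width": finger opening in m; "gripper_force": force on a finger pad.
Only numpy, scipy, OpenCV 4.12 (cv2) and the standard library are available. Lean on these libraries where they do the work, as an engineer would, in place of code of your own. Each camera call takes 0.05 s, during which the arm holds its last target. There are 200 camera calls.

## Task

Two plate-reader units stand side by side: one has its empty tray left standing out, the other is shut with a well plate inside. First push the empty tray fully home, then hook a fingertip behind the front lip of the other tray and draw it all the way out to its stop. Slide both trays smoothly, do not pinch the lips, leave the well plate untouched and seated in its tray, leave everything else standing about where it is, and finish clear.

Things in the scene. Friction and masses are not known exactly. Their poses are not given: they have to be found in the camera images.
- empty_unit: White plate-reader unit, fixed: 160 (x) by 122 (y) by 66 mm, standing on the 12 mm base plate, so its roof is 78 mm above the table. Origin: centre of its underside. Its tray comes out through the open front, along the unit's own -x; y is across, z up. This is the one whose empty tray stands partly out at the start; it may be the left or the right one.
- plate_unit: White plate-reader unit, fixed: 160 (x) by 122 (y) by 66 mm, standing on the 12 mm base plate, so its roof is 78 mm above the table. Origin: centre of its underside. Its tray comes out through the open front, along the unit's own -x; y is across, z up. This is the one whose tray is shut at the start and carries the well plate. The units stand about 200 mm apart between their centres.
- empty_tray (a joint): Travel in m of the empty grey tray in empty_unit; 0 = fully home, 0.130 = fully out at the end stop; grows as the tray comes out along the unit's -x. It slides on its rail with about 2 N of friction and 6 N per m/s of drag, without spring or latch, and stays where it is left. Starts between 0.06 and 0.10.
- plate_tray (a joint): Travel in m of the loaded grey tray in plate_unit; 0 = fully home, 0.130 = fully out at the end stop; grows as the tray comes out along the unit's -x. It slides on its rail with about 2 N of friction and 6 N per m/s of drag, without spring or latch, and stays where it is left. Starts at 0.
- empty_lip (a point): Middle of the top edge of the upright aluminium lip on the front of the empty tray, 54 mm above the table; the lip is 8 mm thick (x), 97 mm wide (y), 28 mm high. With the tray home the point is 134 mm in front of the unit's origin. x points into the unit, y along the lip. Behind it (+x) is an open finger well 49 by 89 mm, floor 30 mm above the table, its far end a 9 mm high rib. 
- plate_lip (a point): Middle of the top edge of the upright aluminium lip on the front of the loaded tray, 54 mm above the table; the lip is 8 mm thick (x), 97 mm wide (y), 28 mm high. With the tray home the point is 134 mm in front of the unit's origin. x points into the unit, y along the lip. Behind it (+x) is an open finger well 49 by 89 mm, floor 30 mm above the table, its far end a 9 mm high rib. 
- plate_pocket (a point): Centre of the floor of the pocket that holds the well plate in the loaded tray, 30 mm above the table; moves with the tray, 122.5 mm behind the middle of its lip.
- well_plate: Loose white well plate, 128 by 86 by 14.5 mm, about 70 g, lying in the pocket of the loaded tray (1.5 mm play all round, ribs 9 to 10 mm high); hidden under the unit's roof until the tray is drawn. Origin: centre of its underside, 30 mm above the table; long side along the tray's x.
- vial: Bystander: small white vial with blue cap, 25 mm across, 45 mm tall, standing on the table in front of the units, midway between the paths of the two trays (about 50 mm from each tray's side). Origin: centre of its underside.
- reagent_jar: Bystander: white jar with green cap, 42 mm across, 62 mm tall, standing about 90 mm to the left of the left tray's path. Origin: centre of its underside.
- dark_cap_jar: Bystander: white jar with black cap, 38 mm across, 55 mm tall, standing about 90 mm to the right of the right tray's path. Origin: centre of its underside.
- tube_rack: Bystander: blue tube rack with white capped tubes, 150 by 80 by 108 mm high, left side of the table. Origin: centre of its underside.
- pipette: Bystander: white hand pipette lying on the table at the left, about 250 mm long, 32 mm high. Origin: on the table under its middle.

How it is judged:
On the way, in this order (a step that is already met when the one before it is completed fails the run):
1. the empty tray is pushed fully home while the loaded one is still shut (value of joint empty_tray below 0.005 m and value of joint plate_tray below 0.015 m), for 0.1 s.
2. the loaded tray is on its way out, drawn by the fingers behind its lip (value of joint plate_tray above 0.03 m and contact force between plate_tray_c0 and the fingers above 0.3 N).
3. the loaded tray is all the way out (value of joint plate_tray above 0.123 m), for 0.2 s.
At the end, for the whole second after the job is handed in: The empty tray is home to within 5 mm, the loaded tray is within 7 mm of its outer stop with the well plate at rest and seated in its pocket (within 5 mm and 3 degrees), and every bystander stands upright within 12 mm of where it was (value of joint empty_tray below 0.005 m and value of joint plate_tray above 0.123 m and distance between well_plate and plate_pocket below 0.005 m and angle between well_plate's own z axis and vertical below 0.05 rad and linear speed of well_plate below 0.02 m/s and distance of each of vial, reagent_jar, dark_cap_jar, tube_rack, pipette from where it was at the start of the episode below 0.012 m and angle between each of vial, reagent_jar, dark_cap_jar, tube_rack's own z axis and vertical below 0.15 rad); the robot touches nothing.
It fails at once if the well plate is touched by the fingers (contact force between well_plate and the fingers above 0.5 N).
It fails at once if the well plate is lifted out of its pocket (more than 8 mm) (z of well_plate in the frame of plate_pocket above 0.008 m).
It fails at once if a lip is pinched (fingers pressing its front and its rear at once, more than 5 N each) (contact force between each of empty_tray_c1, empty_tray_c0 and the fingers above 5 N or contact force between each of plate_tray_c1, plate_tray_c0 and the fingers above 5 N).
It fails at once if a tray is slammed (faster than 0.5 m/s) (velocity of joint any of empty_tray, plate_tray below -0.5 m/s or velocity of joint any of empty_tray, plate_tray above 0.5 m/s).
It fails at once if a bystander is moved (more than 20 mm), lifted or carried (distance of any of vial, reagent_jar, dark_cap_jar, tube_rack, pipette from where it was at the start of the episode above 0.02 m).
It also fails if it takes over 45 s, if anything falls off the work surface, if the arm or the gripper's body presses on something with over 40 N, if the wrist force passes 120 N, or if a joint passes its speed limit or range.

## Working session

There is one attempt and no reset: what is moved stays moved. The work goes in short steps, Python scripts to look and compute and a shell command to move; the robot and the scene stay as the last step left them, time stands still between calls to the robot, and variables do not carry over. Pictures are saved under pics/ and viewed, at most 10 in all, crops included, and the job is handed in when it is done.

```bash
ls; mkdir -p pics; cat > h.py <<'E'
import numpy as np,cv2
from scipy.spatial.transform import Rotation as R
from cell import env
def cloud(s):
    K=np.array(s["intrinsics"]);z=s["z_map"];v,u=np.indices(z.shape)
    p=np.stack([(u-K[0,2])/K[0,0]*z,(v-K[1,2])/K[1,1]*z,z],-1)
    o=np.array(s["orientation"]);M=o if o.shape==(3,3) else R.from_rotvec(o).as_matrix()
    w=p@M.T+np.array(s["xyz"]);w[z==0]=np.nan
    return w
E
python3 - <<'E'
from h import *
st=env.state();print(st["position"],st["orientation"],R.from_rotvec(st["orientation"]).as_matrix().round(3).tolist(),env.hold_point_z)
for c in("scene","top"):
    s=env.snapshot(c);cv2.imwrite(f"pics/{c}0.png",s["image"][:,:,::-1]);w=cloud(s);np.savez(f"{c}0.npz",w=w,im=s["image"])
    print(c,s["xyz"],s["orientation"])
    for n in("empty_unit","plate_unit","empty_lip","plate_lip","empty_tray","plate_tray","vial","reagent_jar","dark_cap_jar","tube_rack","pipette"):
        for d in env.trace(c,n)[:2]:
            p=w[d["region"]];print(n,round(d["confidence"],2),np.round(d["box"]),np.nanmedian(p,0).round(3),np.nanpercentile(p,2,axis=0).round(3),np.nanpercentile(p,98,axis=0).round(3))
E
```

```text
pics
[ 0.27719052 -0.58730014  0.2301967 ] [-3.06367612e+00 -6.86491873e-01  1.76055702e-04] [[0.904, 0.427, -0.001], [0.427, -0.904, 0.002], [0.0, -0.002, -1.0]] 0.0187
scene [ 1.24199959 -0.09148323  0.89464748] [-1.98242811 -1.52128588  0.55865157]
empty_unit 0.91 [266. 278.  86. 125.] [ 0.761 -0.09   0.077] [ 0.55  -0.151  0.015] [ 0.863 -0.019  0.082]
empty_unit 0.34 [328. 232.  36.  22.] [0.626 0.101 0.036] [0.615 0.055 0.028] [0.646 0.147 0.057]
plate_unit 0.79 [348. 266.  82.  85.] [0.76  0.111 0.078] [0.619 0.053 0.016] [0.837 0.184 0.082]
empty_lip 0.76 [248. 244.  49.  52.] [ 0.605 -0.108  0.032] [ 0.547 -0.156  0.027] [ 0.667 -0.056  0.055]
plate_lip 0.74 [327. 233.  38.  28.] [0.626 0.099 0.036] [0.612 0.054 0.013] [0.65  0.148 0.058]
empty_tray 0.73 [247. 243.  52.  50.] [ 0.605 -0.108  0.032] [ 0.547 -0.156  0.028] [ 0.665 -0.058  0.055]
plate_tray 0.88 [327. 233.  38.  26.] [0.626 0.1   0.036] [0.612 0.054 0.027] [0.647 0.148 0.057]
vial 0.5 [280. 224.  12.  17.] [ 0.562 -0.012  0.037] [ 0.543 -0.022  0.005] [0.568 0.    0.048]
reagent_jar 0.78 [371. 205.  13.  26.] [
[... 1549 characters left out ...]
048]
vial 0.56 [261. 190.  19.  15.] [0.558 0.248 0.06 ] [0.543 0.231 0.009] [0.579 0.268 0.065]
reagent_jar 0.52 [261. 191.  17.  17.] [0.557 0.248 0.061] [0.543 0.232 0.02 ] [0.578 0.266 0.065]
dark_cap_jar 0.56 [449. 175.  18.  16.] [ 0.605 -0.253  0.052] [ 0.592 -0.273  0.015] [ 0.622 -0.241  0.058]
dark_cap_jar 0.16 [314. 151.  24.   4.] [0.676 0.099 0.043] [0.671 0.074 0.034] [0.683 0.135 0.077]
tube_rack 0.97 [173. 186.  41.  61.] [0.569 0.483 0.053] [0.495 0.454 0.   ] [0.641 0.534 0.11 ]
pipette 0.71 [206. 282.  77.  44.] [0.314 0.372 0.025] [0.273 0.295 0.01 ] [0.371 0.496 0.032]
pipette 0.56 [391. 168.  49.  65.] [ 0.625 -0.102  0.03 ] [ 0.543 -0.152  0.025] [ 0.706 -0.05   0.054]
```

```bash
python3 - <<'E'
from h import *
out=[]
for c in("top","scene"):
    f=np.load(f"{c}0.npz");w=f["w"].reshape(-1,3)
    for n,y0,y1 in(("empty",-.19,.0),("plate",.03,.2)):
        m=(w[:,1]>y0)&(w[:,1]<y1)
        r=w[m&(w[:,2]>.07)&(w[:,2]<.09)&(w[:,0]>.6)&(w[:,0]<.9)]
        print(c,n,"roof",cv2.minAreaRect(r[:,:2].astype(np.float32)*1000),r[:,2].mean())
        l=w[m&(w[:,2]>.047)&(w[:,2]<.062)&(w[:,0]>.5)&(w[:,0]<.64)]
        print("  lip",len(l),cv2.minAreaRect(l[:,:2].astype(np.float32)*1000),l.mean(0).round(4))
a=cv2.imread("pics/top0.png")[80:240,230:490];cv2.imwrite("pics/a.png",cv2.resize(a,None,fx=3,fy=3,interpolation=2))
E
```

```text
top empty roof ((775.822265625, -80.16941833496094), (162.52671813964844, 123.58110046386719), 8.27059555053711) 0.07748835425436486
  lip 137 ((549.6292724609375, -81.10237121582031), (160.41671752929688, 22.50060272216797), 88.82537078857422) [ 0.5482 -0.1057  0.0526]
top plate roof ((750.073486328125, 121.74830627441406), (161.2342987060547, 121.79812622070312), 8.33657455444336) 0.07772734081062291
  lip 129 ((617.7874145507812, 102.38077545166016), (9.65259075164795, 96.60145568847656), 8.598922729492188) [0.6171 0.1019 0.0529]
scene empty roof ((777.3576049804688, -81.34761810302734), (162.47979736328125, 122.27030944824219), 8.451579093933105) 0.07882279207997807
  lip 167 ((552.4091186523438, -81.35911560058594), (161.69168090820312, 23.799633026123047), 88.44099426269531) [ 0.5517 -0.1099  0.0528]
scene plate roof ((751.5872192382812, 120.15557098388672), (163.0954132080078, 123.30684661865234), 8.673446655273438) 0.07889099482542376
  lip 148 ((619.778076171875, 99.88644409179688), (13.042597770690918, 96.52596282958984), 7.034422874450684) [0.621  0.0988 0.0534]
```

View pics/a.png

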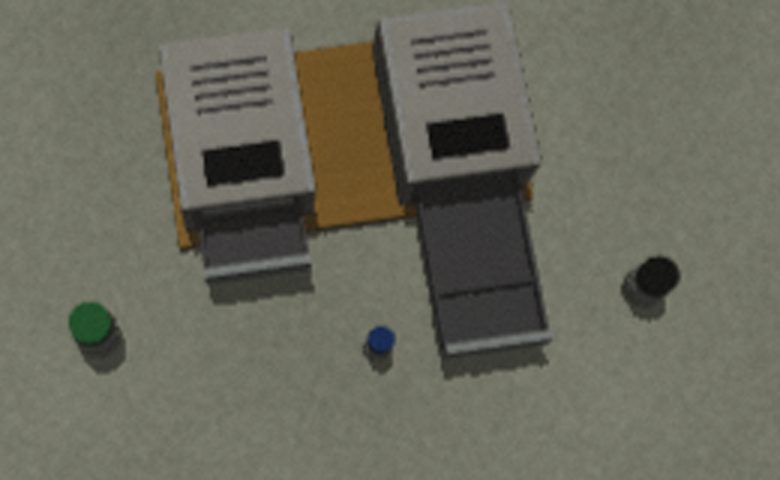

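The crop shows the left unit shut (lip at ~(257,268)) and the right tray out (lip at ~(497,342)). The vial is between them at (380,338). Unit yaw is about 8.4°.

```bash
python3 -m pendant '[[[0,0,0],[0,0,0.1475],255],[[0,0,0],[0,0,0.1475],255],[[0.0262,-0.0389,0],[0,0,0],255],[[0.0262,-0.0389,0],[0,0,0],255],[[0.0262,-0.0389,0],[0,0,0],255],[[0.0262,-0.0389,0],[0,0,0],255],[[0.0262,-0.0389,0],[0,0,0],255],[[0.0262,-0.0389,0],[0,0,0],255],[[0.0262,-0.0389,0],[0,0,0],255],[[0.0262,-0.0389,0],[0,0,0],255],[[0.0262,-0.0389,0],[0,0,0],255],[[0.0262,-0.0389,0],[0,0,0],255],[[0.0262,-0.0389,0],[0,0,0],255],[[0,0,0],[0,0,0],255],[[0,0,0],[0,0,0],255]]'
cat > rel.py <<'E'
from h import *
st=env.state();M=R.from_rotvec(st["orientation"]).as_matrix();p=np.array(st["position"])
print(st["time"],p.round(4),"yaw",np.degrees(np.arctan2(M[1,0],M[0,0])).round(2),"F",np.round(st["contact_force"],1))
for n,c in(("empty",(.7765,-.0807)),("plate",(.7508,.121))):
    for r,l in((134,"home"),):
        u=np.array([np.cos(np.radians(8.4)),np.sin(np.radians(8.4))]);d=np.array(c)-p[:2]
        print(n,"unit centre in unit axes rel TCP: along",d@u," leftward",d@[-u[1],u[0]])
E
python3 rel.py
```

```text
time: 2.7
position: [0.5006, -0.1218, 0.2314]
orientation: [3.133, 0.233, -0.0]
contact_force: [-0.3, 0.3, -0.4]
grip_width: -0.0002
gripper_force: 0.0
2.7 [ 0.5006 -0.1218  0.2314] yaw 8.5 F [-0.3  0.3 -0.4]
empty unit centre in unit axes rel TCP: along 0.27896840981023396  leftward 0.000329093159855403
plate unit centre in unit axes rel TCP: along 0.28300905771412366  leftward 0.20361965655254413
```

```bash
python3 -m pendant '[[[0,0,0.0386],[0,0,0],255],[[0,0,0.0386],[0,0,0],255],[[0,0,0.0386],[0,0,0],255],[[0,0,0.0386],[0,0,0],255],[[0,0,0.0386],[0,0,0],255],[[0.01,0,0],[0,0,0],255],[[0.01,0,0],[0,0,0],255],[[0.005,0,0],[0,0,0],255],[[0.006,0,0],[0,0,0],255],[[0.008,0,0],[0,0,0],255],[[0.01,0,0],[0,0,0],255],[[0.012,0,0],[0,0,0],255],[[0.012,0,0],[0,0,0],255],[[0.012,0,0],[0,0,0],255],[[0.012,0,0],[0,0,0],255],[[0.01,0,0],[0,0,0],255],[[0.008,0,0],[0,0,0],255],[[0.005,0,0],[0,0,0],255]]'; python3 rel.py
```

```text
time: 4.5
position: [0.6197, -0.105, 0.0381]
orientation: [-3.133, -0.229, 0.0]
contact_force: [-2.7, -0.6, 1.7]
grip_width: 0.0002
gripper_force: 1.1
4.5 [ 0.6197 -0.105   0.0381] yaw 8.37 F [-2.7 -0.6  1.7]
empty unit centre in unit axes rel TCP: along 0.1586391552239803  leftward 0.0011019343431074738
plate unit centre in unit axes rel TCP: along 0.16267980312786998  leftward 0.20439249773579618
```

Pushing with about 3 N, as expected. I'll continue slowly to the stop.

```bash
python3 -m pendant '[[[0.004,0,0],[0,0,0],255],[[0.003,0,0],[0,0,0],255],[[0.002,0,0],[0,0,0],255],[[0.001,0,0],[0,0,0],255]]'; python3 rel.py
```

```text
time: 4.9
position: [0.6288, -0.1036, 0.0381]
orientation: [-3.133, -0.229, 0.001]
contact_force: [-2.1, 1.3, 0.8]
grip_width: 0.0001
gripper_force: 1.0
4.9 [ 0.6288 -0.1036  0.0381] yaw 8.35 F [-2.1  1.3  0.8]
empty unit centre in unit axes rel TCP: along 0.14944433581420138  leftward 0.0010968094597117832
plate unit centre in unit axes rel TCP: along 0.15348498371809105  leftward 0.2043873728524005
```

```bash
python3 -m pendant '[[[0.001,0,0],[0,0,0],255],[[0.001,0,0],[0,0,0],255],[[0.001,0,0],[0,0,0],255]]'; python3 -m pendant '[[[0.001,0,0],[0,0,0],255],[[0.001,0,0],[0,0,0],255]]'; python3 rel.py
```

```text
time: 5.2
position: [0.6301, -0.1034, 0.0381]
orientation: [-3.133, -0.23, 0.008]
contact_force: [-12.3, -2.0, 7.1]
grip_width: 0.0002
gripper_force: 5.9
time: 5.4
position: [0.6302, -0.1034, 0.0381]
orientation: [-3.132, -0.23, 0.017]
contact_force: [-19.7, -2.7, 12.6]
grip_width: -0.0001
gripper_force: 10.3
5.4 [ 0.6302 -0.1034  0.0381] yaw 8.41 F [-19.7  -2.7  12.6]
empty unit centre in unit axes rel TCP: along 0.14806151693666947  leftward 0.0011041410178956037
plate unit centre in unit axes rel TCP: along 0.15210216484055916  leftward 0.20439470441058433
```

The stop is reached: position has stalled and force is rising. I'll back off, lift and move over the other well.

```bash
python3 -m pendant '[[[-0.01,0,0],[0,0,0],255],[[-0.025,0,0],[0,0,0],255],[[0,0,-0.04],[0,0,0],255],[[0,0,-0.04],[0,0,0],255],[[0,0,-0.04],[0,0,0],255],[[0.01,-0.04,0],[0,0,0],255],[[0.015,-0.04,0],[0,0,0],255],[[0.015,-0.04,0],[0,0,0],255],[[0.015,-0.04,0],[0,0,0],255],[[0.015,-0.0444,0],[0,0,0],255],[[0,0,0],[0,0,0],255],[[0,0,0],[0,0,0],255]]'; python3 rel.py
python3 - <<'E'
from h import *
u=np.array([np.cos(np.radians(8.4)),np.sin(np.radians(8.4))])
s=env.snapshot("top");w=cloud(s).reshape(-1,3)
for n,c in(("empty",(.7765,-.0807)),("plate",(.7508,.121))):
    q=w[:,:2]-c;a=q@u;b=q@[-u[1],u[0]]
    m=(w[:,2]>.047)&(w[:,2]<.06)&(a<-.1)&(a>-.3)&(abs(b)<.047);print(n,m.sum(),np.median(a[m]),np.median(b[m]))
a=s["image"][60:240,230:490,::-1];b=env.snapshot("scene")["image"][140:340,150:420,::-1]
cv2.imwrite("pics/b.png",np.hstack([cv2.resize(a,(400,277)),cv2.resize(b,(374,277))]))
E
```

```text
time: 6.6
position: [0.6392, 0.1052, 0.1585]
orientation: [3.133, 0.232, 0.002]
contact_force: [-0.4, -0.4, -0.9]
grip_width: -0.0004
gripper_force: 0.0
6.6 [0.6392 0.1052 0.1585] yaw 8.47 F [-0.4 -0.4 -0.9]
empty unit centre in unit axes rel TCP: along 0.10869847053066485  leftward -0.20400347321409554
plate unit centre in unit axes rel TCP: along 0.11273911843455453  leftward -0.0007129098214068099
empty 117 -0.13536714281113538 -0.0020993720508577277
plate 0 nan nan
  return _methods._mean(a, axis=axis, dtype=dtype,
  ret = ret.dtype.type(ret / rcount)
```

View pics/b.png

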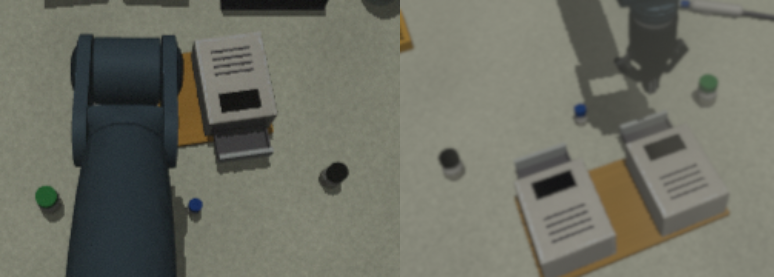

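The right tray is home (left panel, lip at (245,153)). In the scene view the closed fingers hang in front of the shut unit's well, at about (650,85), and nothing else has moved. I'll lower into the well now.

```bash
python3 -m pendant '[[[0,0,0.035],[0,0,0],255],[[0,0,0.035],[0,0,0],255],[[0,0,0.02],[0,0,0],255],[[0,0,0.01],[0,0,0],255],[[0,0,0.01],[0,0,0],255],[[0,0,0.01],[0,0,0],255],[[0,0,0],[0,0,0],255]]'; python3 rel.py
```

```text
time: 7.4
position: [0.6385, 0.104, 0.0376]
orientation: [-3.133, -0.228, 0.002]
contact_force: [-0.4, -0.4, 0.4]
grip_width: 0.0002
gripper_force: 0.0
7.4 [0.6385 0.104  0.0376] yaw 8.33 F [-0.4 -0.4  0.4]
empty unit centre in unit axes rel TCP: along 0.10957467112160764  leftward -0.2028533686769819
plate unit centre in unit axes rel TCP: along 0.1136153190254973  leftward 0.00043719471570679425
```

```bash
python3 -m pendant '[[[-0.003,0,0],[0,0,0],255],[[-0.003,0,0],[0,0,0],255],[[-0.004,0,0],[0,0,0],255],[[-0.006,0,0],[0,0,0],255],[[-0.008,0,0],[0,0,0],255],[[-0.009,0,0],[0,0,0],255],[[-0.009,0,0],[0,0,0],255],[[-0.009,0,0],[0,0,0],255],[[-0.009,0,0],[0,0,0],255],[[-0.009,0,0],[0,0,0],255],[[-0.009,0,0],[0,0,0],255],[[-0.009,0,0],[0,0,0],255],[[-0.009,0,0],[0,0,0],255],[[-0.009,0,0],[0,0,0],255],[[-0.007,0,0],[0,0,0],255],[[-0.005,0,0],[0,0,0],255],[[-0.004,0,0],[0,0,0],255],[[-0.003,0,0],[0,0,0],255],[[-0.002,0,0],[0,0,0],255]]'; python3 rel.py
```

```text
time: 9.3
position: [0.5138, 0.086, 0.0381]
orientation: [-3.133, -0.229, 0.001]
contact_force: [1.4, -0.1, -0.2]
grip_width: -0.0
gripper_force: 1.1
9.3 [0.5138 0.086  0.0381] yaw 8.35 F [ 1.4 -0.1 -0.2]
empty unit centre in unit axes rel TCP: along 0.23557825998537596  leftward -0.20328187474736895
plate unit centre in unit axes rel TCP: along 0.23961890788926563  leftward 8.688645319768873e-06
```

```bash
python3 -m pendant '[[[-0.002,0,0],[0,0,0],255],[[-0.002,0,0],[0,0,0],255],[[-0.002,0,0],[0,0,0],255],[[-0.002,0,0],[0,0,0],255],[[-0.001,0,0],[0,0,0],255],[[-0.001,0,0],[0,0,0],255]]'; python3 -m pendant '[[[-0.001,0,0],[0,0,0],255],[[-0.001,0,0],[0,0,0],255]]'; python3 rel.py
```

```text
time: 9.9
position: [0.5054, 0.0847, 0.0385]
orientation: [-3.133, -0.228, -0.006]
contact_force: [7.6, 2.1, -6.8]
grip_width: -0.0003
gripper_force: 4.2
time: 10.1
position: [0.5054, 0.0845, 0.0391]
orientation: [-3.133, -0.227, -0.014]
contact_force: [14.0, 3.6, -9.4]
grip_width: -0.0001
gripper_force: 7.3
10.1 [0.5054 0.0845 0.0391] yaw 8.3 F [14.   3.6 -9.4]
empty unit centre in unit axes rel TCP: along 0.24402455780624405  leftward -0.20306451602639095
plate unit centre in unit axes rel TCP: along 0.24806520571013374  leftward 0.0002260473662977442
```

The loaded tray is at its stop. I'll hold briefly, ease off the lip and lift clear.

```bash
python3 -m pendant '[[[0,0,0],[0,0,0],255],[[0,0,0],[0,0,0],255],[[0.003,0,0],[0,0,0],255],[[0.004,0,0],[0,0,0],255],[[0.004,0,0],[0,0,0],255],[[0,0,0],[0,0,0],255],[[0,0,-0.02],[0,0,0],255],[[0,0,-0.04],[0,0,0],255],[[0,0,-0.04],[0,0,0],255],[[0,0,-0.04],[0,0,0],255],[[-0.04,0,-0.02],[0,0,0],255],[[-0.04,0,0],[0,0,0],255],[[-0.04,0.02,0],[0,0,0],255],[[0,0.045,0],[0,0,0],255],[[0,0.045,0],[0,0,0],255],[[0,0.045,0],[0,0,0],255],[[0,0.045,0],[0,0,0],255],[[0,0.045,0],[0,0,0],255],[[0,0,0],[0,0,0],255],[[0,0,0],[0,0,0],255]]'; python3 rel.py
python3 - <<'E'
from h import *
u=np.array([np.cos(np.radians(8.4)),np.sin(np.radians(8.4))])
for c in("top","scene"):
    s=env.snapshot(c);w=cloud(s);W=w.reshape(-1,3)
    cv2.imwrite(f"pics/c_{c}.png",s["image"][60:340,150:500,::-1])
    for n,o in(("empty",(.7765,-.0807)),("plate",(.7508,.121))):
        q=W[:,:2]-o;a=q@u;b=q@[-u[1],u[0]]
        m=(W[:,2]>.048)&(W[:,2]<.06)&(a<-.1)&(a>-.3)&(abs(b)<.045);print(c,n,m.sum(),np.median(a[m]).round(4))
    for n in("well_plate","vial","reagent_jar","dark_cap_jar","tube_rack","pipette"):
        for d in env.trace(c,n)[:1]:
            p=w[d["region"]];print(n,round(d["confidence"],2),np.nanmedian(p,0).round(3),np.nanpercentile(p,2,axis=0).round(3),np.nanpercentile(p,98,axis=0).round(3))
a=[cv2.resize(cv2.imread(f"pics/c_{c}.png"),(400,320)) for c in("top","scene")];cv2.imwrite("pics/c.png",np.hstack(a))
E
```

```text
time: 12.1
position: [0.4296, -0.1744, 0.1979]
orientation: [-3.132, -0.226, 0.002]
contact_force: [0.2, -0.5, -0.2]
grip_width: -0.0001
gripper_force: 0.0
12.1 [ 0.4296 -0.1744  0.1979] yaw 8.25 F [ 0.2 -0.5 -0.2]
empty unit centre in unit axes rel TCP: along 0.35690853087254787  leftward 0.041962776031614434
plate unit centre in unit axes rel TCP: along 0.3609491787764375  leftward 0.24525333942430314
top empty 108 -0.1351
top plate 142 -0.2635
well_plate 0.89 [0.608 0.101 0.044] [0.547 0.057 0.036] [0.673 0.145 0.048]
vial 0.21 [ 0.674 -0.096  0.031] [ 0.635 -0.143  0.026] [ 0.71  -0.048  0.058]
reagent_jar 0.75 [0.559 0.248 0.06 ] [ 0.543  0.232 -0.002] [0.596 0.269 0.066]
dark_cap_jar 0.65 [ 0.605 -0.255  0.053] [ 0.592 -0.273  0.018] [ 0.621 -0.242  0.058]
tube_rack 0.65 [0.568 0.483 0.053] [0.496 0.454 0.002] [0.641 0.534 0.11 ]
pipette 0.57 [0.314 0.374 0.025] [ 0.273  0.295 -0.   ] [0.371 0.495 0.033]
scene empty 156 -0.1309
scene plate 151 -0.2593
well_plate 0.85 [0.603 0.096 0.045] [0.549 0.054 0.039] [0.652 0.139 0.048]
vial 0.58 [ 0.562 -0.012  0.037] [ 0.546 -0.022  0.009] [ 0.567 -0.001  0.048]
reagent_jar 0.53 [0.577 0.245 0.042] [0.547 0.229 0.003] [0.586 0.269 0.066]
dark_cap_jar 0.85 [ 0.621 -0.26   0.042] [ 0.576 -0.285 -0.001] [ 0.631 -0.243  0.058]
tube_rack 0.91 [0.6   0.474 0.055] [0.499 0.452 0.004] [0.648 0.53  0.111]
pipette 0.94 [0.323 0.373 0.02 ] [ 0.278  0.293 -0.   ] [0.376 0.495 0.033]
```

View pics/c.png

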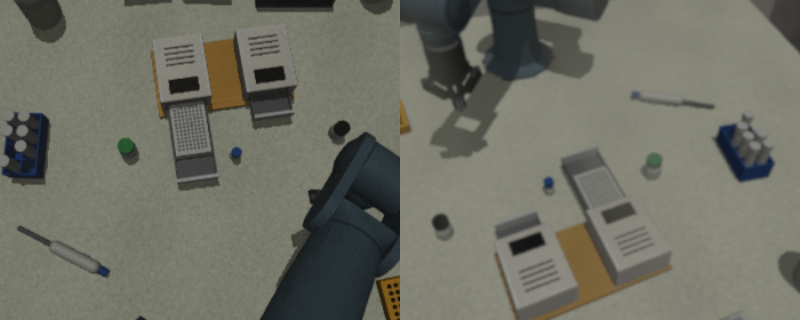

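The picture shows the left tray fully out with the plate seated (~(190,130)) and the right tray home (~(270,108)). The bystanders are unmoved and the arm is clear.

```bash
python3 -c "from cell import env;print(env.job_done())"
```

```text
the job is handed in; nothing more can be done
None
```

I pushed the empty tray home to its stop and drew the loaded tray out to its stop; in the final pictures the well plate is seated, the bystanders haven't moved and the arm is clear. The job is handed in at about 12 s; no verdict came back.

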